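# Clamp a wax block in the trimming jig

### The arm

A 6-joint arm with a two-finger parallel gripper is mounted at the origin on the work surface. World frame = base frame: x ahead of the robot, y to its left, z up, the work surface at z = 0. Lengths are in mm, angles in rad, forces in N, time in s.
With the tool pointing down it reaches from about 275 to 1000 mm from the base axis. Payload 8.4 kg.
Tool frame: the origin (TCP) lies at the very end of the fingers, on their centre line; the grasp point (between the pads) lies 19 mm behind it; z points along the fingers, y is the direction in which the jaws open and shut (so a half turn about z gives the same grasp; the last joint's range is limited). The gripper opens to 85 mm and grips with 20 to 120 N. Pads are 22 mm wide; open, the fingers measure 114 mm over their backs; the gripper's body (76 mm by 85 mm) begins 54 mm behind the grasp point. The pads swing forward as they close: fully open they stand 13 mm farther back than shut.
Start: joints at [-0.002, 0.353, 1.633, -0, 1.155, -0.002], TCP at [625.002, -0, 197.881] pointing down, gripper open.
Joint ranges: [-2.63, 2.63], [-0.92, 2.1], [0.06, 2.66], [-1.3, 4.44], [0, 2.69], [-3.02, 3.02]. Speed limits (rad/s): [2.22, 2.22, 2.79, 3.14, 3.14, 3.14].

### API

Orientations are given as [roll, pitch, yaw] about the fixed x, y, z axes, in that order (R = Rz(yaw) Ry(pitch) Rx(roll)).
In Python, from rig import sense, grab_frame, sign_off, masks_of gives the robot as it stands. The module is installed in compiled form; this text tells all that it offers.
- The arm moves only by the shell command python3 -m inch 'ROWS' [FORCE]. ROWS is JSON, a list of rows, each an object of numbers: "gripper": the finger opening in m, from 0 to 0.0854; "tx", "ty", "tz": the shift along the tool's x, y, z in m; "spin": the turn about the tool's z in degrees. In form: [{"gripper": .., "tx": .., "ty": .., "tz": .., "spin": ..}, ...]. A call has exactly 8 rows; each row shifts and turns the commanded pose from where the row before left it, along the tool's axes as they then stand; what a row does not reach is not made up. A row lasts 1/10 s, in which the tool goes at most 50 mm and 8.59 degrees, less where a joint would pass 70% of its speed; a pose out of reach is approached as far as the arm can. A call is refused whole if a number of a shift passes 0.05 or a number of a turn 8.59, either way. A call with a gripper value outside its range is refused whole. The fingers move at their own pace and stop on an object; FORCE is the grip in N (left out, the last holds). Time passes only in rows, so rows that do not move let the fingers close, or fill a call up. It gives the time, the measured TCP pose, the force and the opening at its end, in the units of the state.
- sense(): the state, without advancing time (a new reading comes with each control period).
- grab_frame(name): name is "scene" or "side" or "wrist"; returns a dict with "pixels" (384x512x3 uint8, red, green, blue), "K" (3x3 intrinsics, pixels), "k1" (the pictures are not rectified: a ray, as slopes to the right and down, at radius r is drawn at 1 + k1 r^2 times it, then the intrinsics apply), "extrinsics" (4x4, takes a point from camera to world coordinates). Camera axes: x right, y down, z forward; pixel columns grow to the right and rows downward; lengths in mm; the calibration is good to about 2 mm. A picture is of the moment at which its call begins. There is no depth.
- sign_off(): hands the job in, once; it reports no verdict.
Trained networks look in the newest picture that a camera, given by its name, has taken for a name from the list of things; names that differ only in an ending like _2 or _b are one class to them, and where a whole thing is asked for, a point or a joint stands for the part that bears it (a point fixed in the world has none). Each returns a list of dicts, best first, with "conf" (0 to 1); they miss things now and then, are a little off and sometimes report something else, mostly with a low value. They report only what shows in the picture. A call takes as long as a camera call. They do not tell look-alikes from the thing itself.
- masks_of(camera, target): "pixels" (384x512 bool, what is visible of it) and "centre" ([row, column] in pixels, amid what is visible of it).
The state is a dict: "clock": time; "qpos": joint angles; "qvel": joint speeds; "joint_efforts": joint torques, N m; "eef_pos": TCP position; "tcp_rot": TCP orientation; "contact_force": force on the tool from outside, world axes, zero at the start; "wrist_torque": the same for the moment, N m; "opening": opening from 0.0 (shut) to 1.0 (fully open).
Only numpy, scipy, OpenCV 4.12 (cv2) and the standard library are available. Lean on these libraries where they do the work, as an engineer would, in place of code of your own. Each camera call takes 0.05 s, during which the arm holds its last target.

### The job

Get the cream wax block ready for trimming: slide it along its channel until it is fully home against the metal stop, and then swing the red-handled toggle clamp over until it snaps shut with its pad pressing on the block. Do it all by pushing with the fingertips: never lift the block, and leave the tin, the bottle and the carton where they stand.

Things in the scene. Friction and masses are not known exactly. Their poses are not given: they have to be found in the camera images.
- jig: Jig fixed to the bench: plywood plate 12 mm thick, own x -200 to +100, y -62 to +62 mm. Origin: bench height, under the middle of the stop's face. Own x runs along the channel to the stop and clamp, z up; in the world it points to the robot's left (+y), turned up to 35 deg either way. Two aluminium rails (x -190 to 0, 8 mm thick, 14 mm high above the plate, 68 mm apart inside) form the channel, open at its near end.
- stop (a point): Middle of the face of the aluminium stop, a bar across the channel's end: at jig x = 0, 25 mm above the bench. The bar is 10 mm thick (towards +x), 84 mm wide and rises 26 mm above the plate.
- wax_block: Loose cream-coloured rigid wax block, 90 mm long (own x, along the channel), 60 mm wide, 45 mm high, about 0.22 kg. Origin at the centre of its underside. It lies in the channel 35 to 70 mm short of the stop; when home its origin is at jig x = -45 mm.
- clamp (a joint): Clamp angle in rad: 0 = open, as at the start; about 1.31 = shut with the pad on the block (limit 1.34). Handle, arm and pad are one piece, turning about a level axis along jig y. An over-centre spring holds either end: dead centre is at 0.65; from open it resists with about 0.5 Nm, falling to nothing at dead centre, beyond which it snaps shut by itself.
- clamp_pivot (a point): Pivot of the clamp, fixed to the jig: 35 mm in jig x behind the stop face, y = 0, 70 mm above the bench, between two steel cheeks 39 mm apart over all.
- handle_end (a point): Middle of the handle's rounded end (radius 11 mm), 110 mm from the pivot; the last 58 mm is a red grip 22 mm thick, the rest a 12 mm rod. The handle leans from vertical 45 deg towards jig +x when open (end at jig x = 113 mm, 148 mm above the bench) and 30 deg towards jig -x when shut; lean = 45 deg - joint angle.
- pad: Black rubber pad on the clamp arm, 22 mm across, 11 mm thick; origin at the middle of its pressing face; it yields up to 3 mm. The arm, 85 mm long and 12 mm thick, sits 60 deg from the handle on the jig -x side: 15 deg off vertical when open, level over the block (towards jig -x) when shut.
- tin: Aluminium candle tin, diameter 72 mm, 55 mm tall, loose on the bench beside the jig; leave alone. Origin at the centre of its underside.
- bottle: Amber bottle with a black cap, diameter 52 mm, 85 mm tall, loose on the bench beside the jig; leave alone. Origin at the centre of its underside.
- carton: Small closed cardboard carton 80 x 60 x 50 mm high, loose on the bench beside the jig; leave alone. Origin at the centre of its underside.
Mind the look-alikes: they are no part of the job. What is shaped like the wax_block but purple or turquoise is not meant.

How it is judged (in metres and radians):
On the way, in this order (a step that is already met when the one before it is completed fails the run):
1. the block is home against the stop while the clamp is still open (x of wax_block in the frame of jig above -0.048 m and value of joint clamp below 0.3 rad), for 0.2 s.
2. the clamp has snapped shut with its pad on the block (value of joint clamp above 1.24 rad and contact force between pad and wax_block above 1.5 N), for 0.2 s.
At the end, for the whole second after the job is handed in: The block lies flat in the channel within 4 mm of the stop, at rest, and the clamp is shut (joint above 1.24 rad) with its pad pressing on the block with more than 1.5 N (all of step 2 and x of wax_block in the frame of jig above -0.049 m and z of wax_block in the frame of jig below 0.016 m and angle between wax_block's own z axis and vertical below 0.06 rad and linear speed of wax_block below 0.01 m/s); the robot touches nothing.
It fails at once if the block is lifted off the channel floor (10 mm) (z of wax_block in the frame of jig above 0.022 m).
It fails at once if the tin is moved more than 15 mm (distance of tin from where it was at the start of the episode above 0.015 m).
It fails at once if the bottle is moved more than 15 mm (distance of bottle from where it was at the start of the episode above 0.015 m).
It fails at once if the carton is moved more than 15 mm (distance of carton from where it was at the start of the episode above 0.015 m).
It also fails if it takes over 48 s, if anything falls off the work surface, if the arm or the gripper's body presses on something with over 40 N, if the wrist force passes 120 N, or if a joint passes its speed limit or range.

## Working session

There is one attempt and no reset: what is moved stays moved. The work goes in short steps, Python scripts to look and compute and a shell command to move; the robot and the scene stay as the last step left them, time stands still between calls to the robot, and variables do not carry over. Pictures are saved under pics/ and viewed, and the job is handed in when it is done.

```bash
mkdir -p pics; cat > h.py <<'E'
import numpy as np, cv2
from rig import sense, grab_frame, sign_off, masks_of
def save(f,n,s=1.5):
    im=cv2.cvtColor(f["pixels"],cv2.COLOR_RGB2BGR); cv2.imwrite('pics/'+n,cv2.resize(im,None,fx=s,fy=s,interpolation=cv2.INTER_CUBIC))
def ray(f,u,v):
    K=np.array(f["K"]);d=cv2.undistortPoints(np.array([[[u,v]]],float),K,np.array([f["k1"],0,0,0,0.]))[0,0]
    E=np.array(f["extrinsics"]); return E[:3,3],E[:3,:3]@np.array([d[0],d[1],1.])
def atz(f,u,v,z):
    o,d=ray(f,u,v); return o+d*(z-o[2])/d[2]
def proj(f,P):
    E=np.array(f["extrinsics"]);R=E[:3,:3].T;t=-R@E[:3,3]
    return cv2.projectPoints(np.atleast_2d(np.array(P,float)),cv2.Rodrigues(R)[0],t,np.array(f["K"]),np.array([f["k1"],0,0,0,0.]))[0][:,0]
E
python3 - <<'E'
from h import *
for c in ("scene","side","wrist"):
    f=grab_frame(c); save(f,c+"0.png",1.5)
    E=np.array(f["extrinsics"]); print(c,E.round(2).tolist(),f["k1"],np.array(f["K"]).tolist())
    for t in ("wax_block","clamp","jig","tin","bottle","carton","pad"):
        try: print(t,[(round(m["conf"],2),np.round(m["centre"]).tolist(),int(m["pixels"].sum())) for m in masks_of(c,t)][:4])
        except Exception as e: print(t,e)
print(sense())
E
```

```text
scene [[0.37, 0.62, -0.7, 1433.43], [0.93, -0.25, 0.27, -414.81], [-0.0, -0.75, -0.66, 935.36], [0.0, 0.0, 0.0, 1.0]] 0.02533017051964787 [[493.965473144865, 0.0, 255.01193346079128], [0.0, 493.965473144865, 192.48962999977658], [0.0, 0.0, 1.0]]
wax_block [(0.82, [247.0, 153.0], 1139), (0.77, [216.0, 228.0], 956), (0.64, [272.0, 204.0], 1256)]
clamp [(0.89, [174.0, 276.0], 402), (0.16, [218.0, 264.0], 3492)]
jig [(0.95, [215.0, 262.0], 3615)]
tin [(0.6, [242.0, 311.0], 840)]
bottle [(0.96, [262.0, 254.0], 562)]
carton [(0.84, [182.0, 224.0], 751)]
pad [(0.39, [263.0, 251.0], 616), (0.35, [217.0, 230.0], 906), (0.17, [217.0, 259.0], 3707)]
side [[0.88, -0.37, 0.29, 368.05], [-0.47, -0.69, 0.55, -517.34], [-0.0, -0.62, -0.79, 744.28], [0.0, 0.0, 0.0, 1.0]] -0.02106086442361868 [[353.1730081497527, 0.0, 255.55186848332602], [0.0, 353.1730081497527, 197.2222590720694], [0.0, 0.0, 1.0]]
wax_block [(0.87, [262.0, 333.0], 1220), (0.82, [249.0, 249.0], 1146), (0.59, [319.0, 312.0], 1690), (0.4, [258.0, 182.0], 1128)]
clamp []
jig [(0.65, [230.0, 233.0], 4851)]
tin [(0.92, [178.0, 269.0], 731
[... 679 characters left out ...]
, [239.0, 144.0], 466)]
{'clock': 1.2, 'qpos': array([-2.42078769e-03,  3.52984518e-01,  1.63339487e+00, -3.99680036e-06,
        1.15520718e+00, -2.38795899e-03]), 'qvel': array([ 0.00207996, -0.00045622, -0.0006012 ,  0.00099858,  0.00027861,
       -0.00024573]), 'joint_efforts': array([ 4.32476299e-04, -6.05178666e+01, -3.42434943e+01, -8.06361595e-05,
        1.35759088e-03,  3.52415509e-05]), 'eef_pos': array([ 6.25004066e+02, -1.43759564e-02,  1.97892841e+02]), 'tcp_rot': array([3.14158658e+00, 3.67111329e-06, 1.57076511e+00]), 'contact_force': array([-0.51159959,  0.93440172,  0.10505458]), 'wrist_torque': array([-0.03222039, -0.01730917,  0.01250666]), 'opening': 1.0016078533828379}
```

View pics/scene0.png

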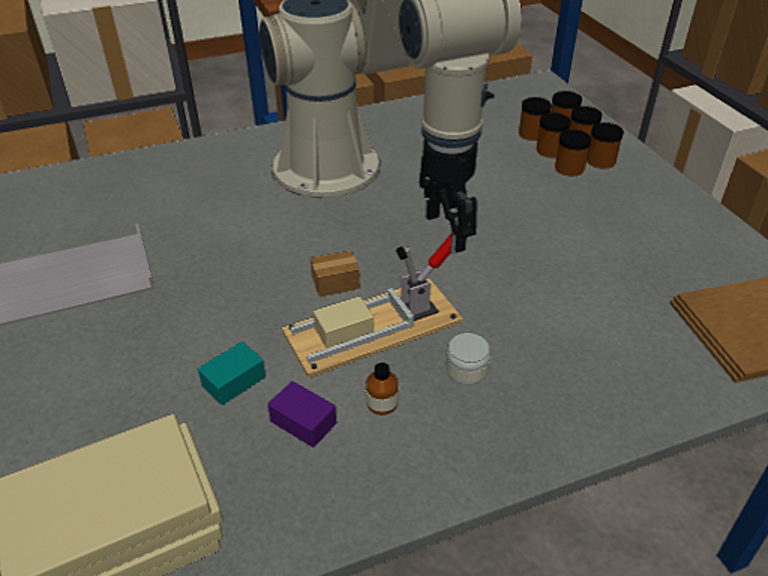

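View pics/side0.png

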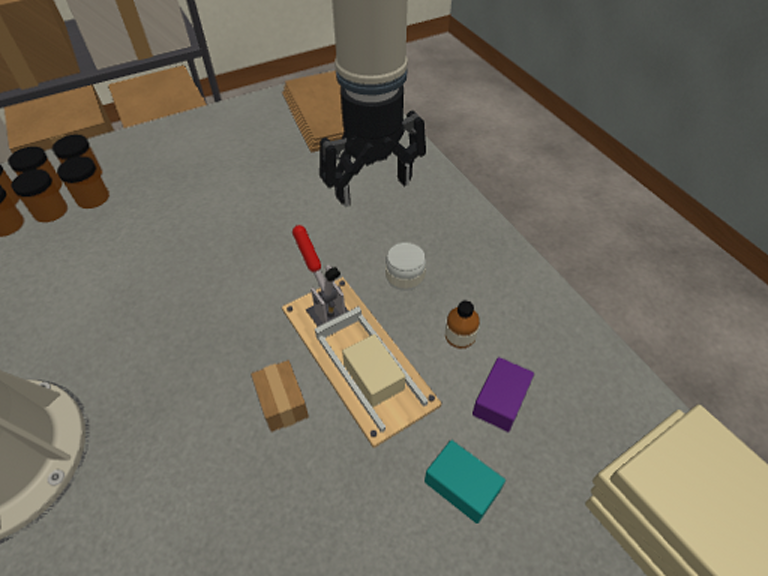

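View pics/wrist0.png

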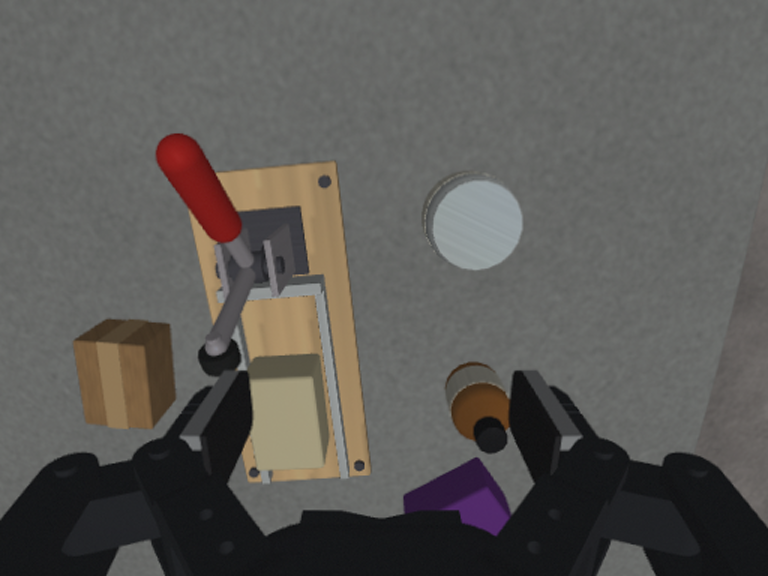

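```bash
cat > fit.py <<'E'
from h import *
from scipy.optimize import least_squares
F={c:grab_frame(c) for c in ("scene","side","wrist")}
A,B,C,D=(-200,-62,12),(-200,62,12),(100,62,12),(100,-62,12)
obs=[("scene",B,(282,332)),("scene",A,(305,373)),("scene",D,(462,319)),("scene",C,(431,281)),
("side",B,(375,443)),("side",A,(440,403)),("side",C,(283,307)),("wrist",A,(370,473)),("wrist",D,(335,161)),("wrist",B,(247,482))]
def T(p,P):
    x,y,a=p;P=np.atleast_2d(np.array(P,float));c,s=np.cos(a),np.sin(a)
    return np.c_[x+c*P[:,0]-s*P[:,1],y+s*P[:,0]+c*P[:,1],P[:,2]]
def res(p,o): return np.array([proj(F[c],T(p,P))[0]-np.array(u)/1.5 for c,P,u in o]).ravel()
r=least_squares(res,[560,200,1.7],args=(obs,),loss='soft_l1')
p=r.x;print("all",p.round(3),np.round(r.fun if 0 else res(p,obs).reshape(-1,2),1).tolist())
for c in F:
    o=[q for q in obs if q[0]==c]; print(c,least_squares(res,p,args=(o,)).x.round(3))
np.save('jig.npy',p)
bx=-97
for c in F:
    im=cv2.cvtColor(F[c]["pixels"],cv2.COLOR_RGB2BGR)
    im=cv2.resize(im,None,fx=4,fy=4,interpolation=cv2.INTER_CUBIC)
    def line(P,col):
        q=proj(F[c],T(p,P));cv2.polylines(im,[np.round((q+.5)*4).astype(int)],True,col,1,cv2.LINE_AA)
    line([A,B,C,D],(0,0,255))
    line([(bx-45,-30,57),(bx-45,30,57),(bx+45,30,57),(bx+45,-30,57)],(255,0,0))
    line([(0,-42,38),(0,42,38),(10,42,38),(10,-42,38)],(0,255,0))
    q=proj(F[c],T(p,[(113,0,148),(35,0,70)]));
    for a in q: cv2.circle(im,tuple(np.round((a+.5)*4).astype(int)),6,(255,0,255),2)
    m=proj(F[c],T(p,[(-50,0,40)]))[0]*4;x0=int(max(0,m[0]-400));y0=int(max(0,m[1]-300))
    cv2.imwrite(f'pics/ov_{c}.png',im[y0:y0+600,x0:x0+800])
E
python3 fit.py
```

```text
all [537.921 -38.857   1.653] [[-1.5, -2.5], [0.5, 1.4], [-0.4, 0.2], [-2.0, -1.4], [-1.5, 1.1], [1.4, -0.5], [-1.1, -1.4], [0.3, 1.1], [0.7, -1.6], [-0.1, 0.1]]
scene [541.081 -37.534   1.644]
side [538.384 -39.448   1.655]
wrist [537.335 -39.488   1.655]
```

View pics/ov_scene.png

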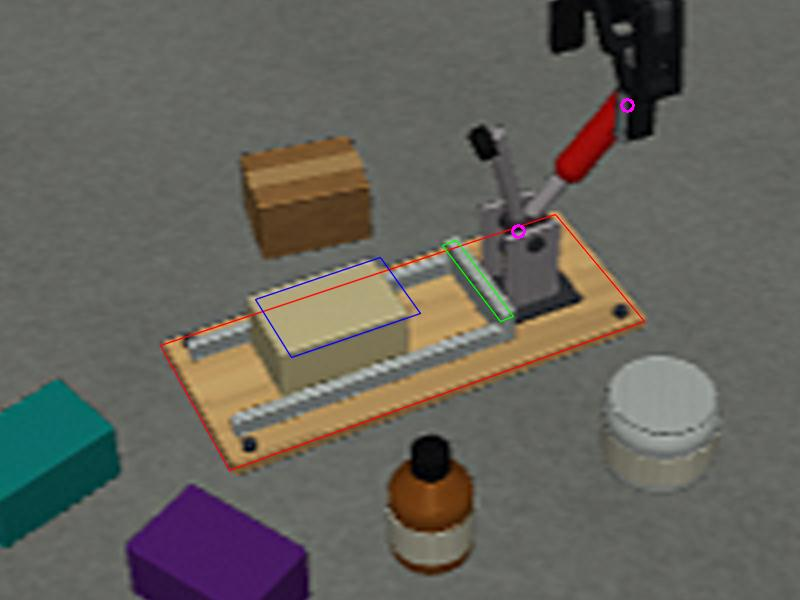

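View pics/ov_side.png

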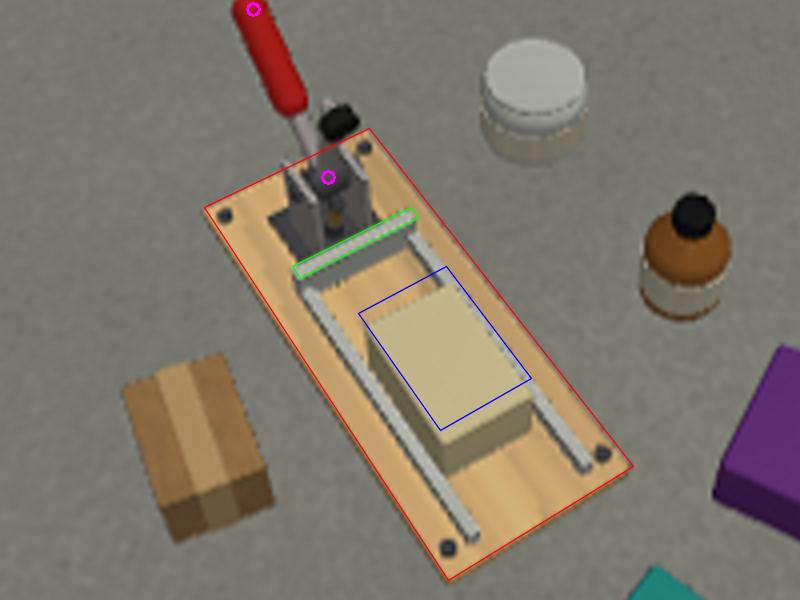

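View pics/ov_wrist.png

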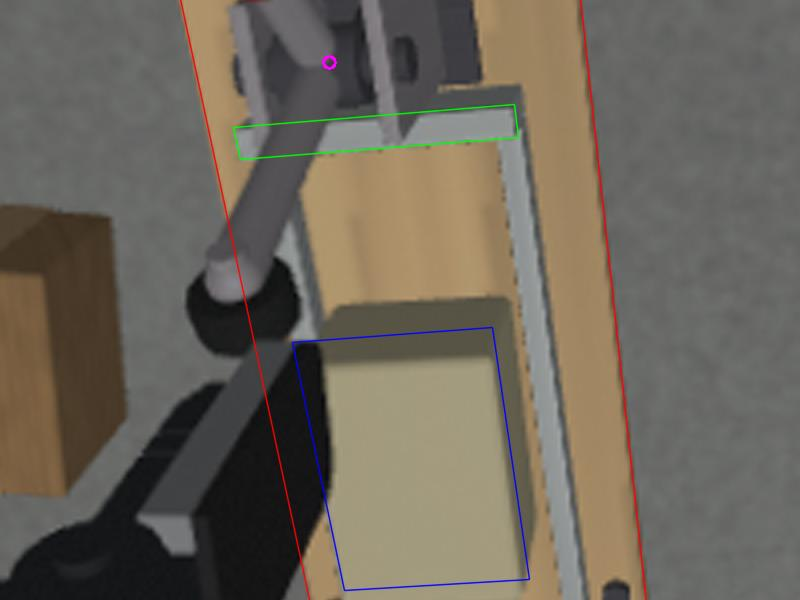

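```bash
sed -i 's/^F={.*/import pickle,os\nif not os.path.exists("F.pkl"): pickle.dump({c:grab_frame(c) for c in ("scene","side","wrist")},open("F.pkl","wb"))\nF=pickle.load(open("F.pkl","rb"))/' fit.py
python3 fit.py; python3 - <<'E'
from fit import *
# crop->px offsets
def off(c):
    m=proj(F[c],T(p,[(-50,0,40)]))[0]*4;return int(max(0,m[0]-400)),int(max(0,m[1]-300))
top={"scene":[(250,299),(285,357),(408,322),(372,264)],"side":[(368,316),(452,287),(531,388),(440,441)],"wrist":[(495,357),(524,577)]}
Ji=lambda w:(np.c_[np.cos(p[2])*(w[0]-p[0])+np.sin(p[2])*(w[1]-p[1]),-np.sin(p[2])*(w[0]-p[0])+np.cos(p[2])*(w[1]-p[1])])[0]
for c in top:
    o=off(c)
    for u in top[c]: print(c,Ji(atz(F[c],(u[0]+o[0])/4-.5,(u[1]+o[1])/4-.5,57)).round(1))
print(T(p,[(-190,0,0),(150,0,0)]).round(1))
E
```

```text
all [537.921 -38.857   1.653] [[-1.5, -2.5], [0.5, 1.4], [-0.4, 0.2], [-2.0, -1.4], [-1.5, 1.1], [1.4, -0.5], [-1.1, -1.4], [0.3, 1.1], [0.7, -1.6], [-0.1, 0.1]]
scene [541.081 -37.534   1.644]
side [538.384 -39.448   1.655]
wrist [537.335 -39.488   1.655]
all [537.921 -38.857   1.653] [[-1.5, -2.5], [0.5, 1.4], [-0.4, 0.2], [-2.0, -1.4], [-1.5, 1.1], [1.4, -0.5], [-1.1, -1.4], [0.3, 1.1], [0.7, -1.6], [-0.1, 0.1]]
scene [541.081 -37.534   1.644]
side [538.384 -39.448   1.655]
wrist [537.335 -39.488   1.655]
scene [-144.9   31.1]
scene [-145.4  -28.1]
scene [-62.5 -34. ]
scene [-59.8  26.4]
side [-57.   26.1]
side [-66.2 -25.2]
side [-147.   -26.3]
side [-147.5   33.3]
wrist [-61.9 -29.7]
wrist [-141.2  -28.4]
[[ 553.6 -228.2    0. ]
 [ 525.6  110.6    0. ]]
```

```bash
python3 -m inch '[{"gripper":0.0,"tx":-0.04,"ty":-0.01,"spin":-5},{"gripper":0.0,"tx":-0.04,"ty":-0.01},{"gripper":0.0,"tx":-0.04,"ty":-0.01},{"gripper":0.0,"tx":-0.04,"ty":-0.01},{"gripper":0.0,"tx":-0.03,"ty":-0.01},{"gripper":0.0},{"gripper":0.0},{"gripper":0.0}]' 30
```

```text
$[0]: bad value
```

```bash
python3 -m inch '[{"gripper":0.0,"tx":-0.04,"ty":-0.01,"tz":0.0,"spin":-5.0},{"gripper":0.0,"tx":-0.04,"ty":-0.01,"tz":0.0,"spin":0.0},{"gripper":0.0,"tx":-0.04,"ty":-0.01,"tz":0.0,"spin":0.0},{"gripper":0.0,"tx":-0.04,"ty":-0.01,"tz":0.0,"spin":0.0},{"gripper":0.0,"tx":-0.03,"ty":-0.01,"tz":0.0,"spin":0.0},{"gripper":0.0,"tx":0.0,"ty":0.0,"tz":0.0,"spin":0.0},{"gripper":0.0,"tx":0.0,"ty":0.0,"tz":0.0,"spin":0.0},{"gripper":0.0,"tx":0.0,"ty":0.0,"tz":0.0,"spin":0.0}]' 30
```

```text
clock: 2.3
eef_pos: [588.4, -192.1, 197.9]
tcp_rot: [3.142, -0.0, 1.658]
contact_force: [-0.3, 0.7, 0.0]
opening: -0.0
```

```bash
python3 -m inch '[{"gripper":0.0,"tx":-0.017,"ty":-0.019,"tz":0.0,"spin":0.0},{"gripper":0.0,"tx":-0.016,"ty":-0.019,"tz":0.02,"spin":0.0},{"gripper":0.0,"tx":0.0,"ty":0.0,"tz":0.03,"spin":0.0},{"gripper":0.0,"tx":0.0,"ty":0.0,"tz":0.04,"spin":0.0},{"gripper":0.0,"tx":0.0,"ty":0.0,"tz":0.03,"spin":0.0},{"gripper":0.0,"tx":0.0,"ty":0.0,"tz":0.02,"spin":0.0},{"gripper":0.0,"tx":0.0,"ty":0.0,"tz":0.015,"spin":0.0},{"gripper":0.0,"tx":0.0,"ty":0.0,"tz":0.0,"spin":0.0}]'; python3 - <<'E'
from h import *
F=grab_frame("side"); save(F,"side1.png"); f=grab_frame("wrist"); save(f,"wrist1.png")
p=np.load('jig.npy');e=sense()["eef_pos"]-np.r_[p[:2],0];c,s=np.cos(p[2]),np.sin(p[2]);print(e[0]*c+e[1]*s,-e[0]*s+e[1]*c,e[2])
E
```

```text
clock: 3.1
eef_pos: [552.4, -227.7, 41.1]
tcp_rot: [-3.139, -0.002, 1.659]
contact_force: [-0.2, 0.4, -0.1]
opening: 0.001
-190.51897446273475 -0.2515318132265918 43.392360078282074
```

View pics/side1.png

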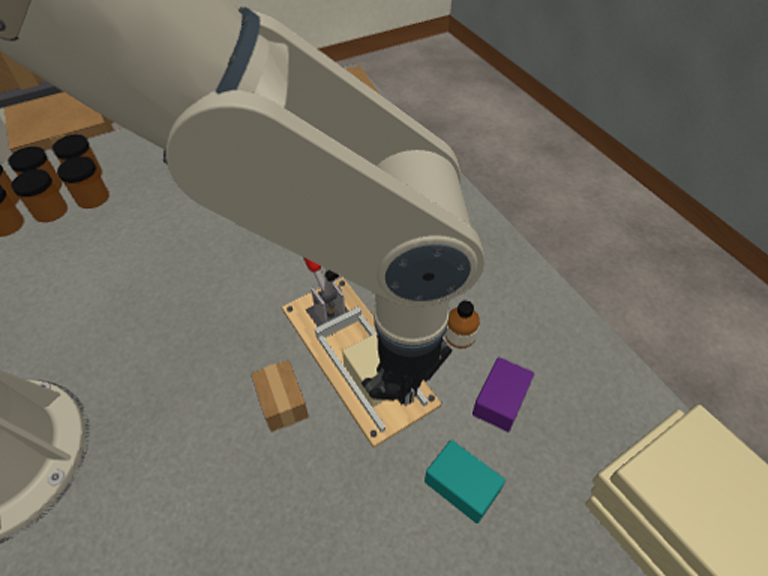

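View pics/wrist1.png

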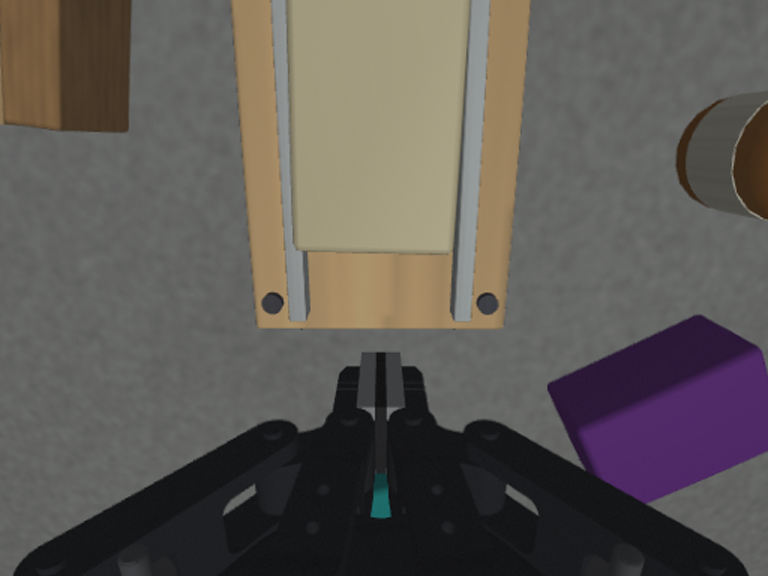

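```bash
python3 -m inch '[{"gripper":0.0,"tx":0.015,"ty":0.0,"tz":0.007,"spin":0.0},{"gripper":0.0,"tx":0.01,"ty":0.0,"tz":0.0,"spin":0.0},{"gripper":0.0,"tx":0.008,"ty":0.0,"tz":0.0,"spin":0.0},{"gripper":0.0,"tx":0.008,"ty":0.0,"tz":0.0,"spin":0.0},{"gripper":0.0,"tx":0.008,"ty":0.0,"tz":0.0,"spin":0.0},{"gripper":0.0,"tx":0.008,"ty":0.0,"tz":0.0,"spin":0.0},{"gripper":0.0,"tx":0.008,"ty":0.0,"tz":0.0,"spin":0.0},{"gripper":0.0,"tx":0.006,"ty":0.0,"tz":0.0,"spin":0.0}]'; python3 - <<'E'
from h import *
f=grab_frame("wrist"); save(f,"wrist2.png")
p=np.load('jig.npy');e=sense()["eef_pos"]-np.r_[p[:2],0];c,s=np.cos(p[2]),np.sin(p[2]);print(e[0]*c+e[1]*s,-e[0]*s+e[1]*c,e[2],sense()["contact_force"])
E
```

```text
clock: 4.0
eef_pos: [547.0, -157.7, 35.9]
tcp_rot: [-3.142, -0.0, 1.658]
contact_force: [0.4, 0.2, 0.7]
opening: -0.002
-118.52671341204685 0.9038354593599198 35.84036355766347 [-0.20257331  1.18124827  0.73738795]
```

View pics/wrist2.png

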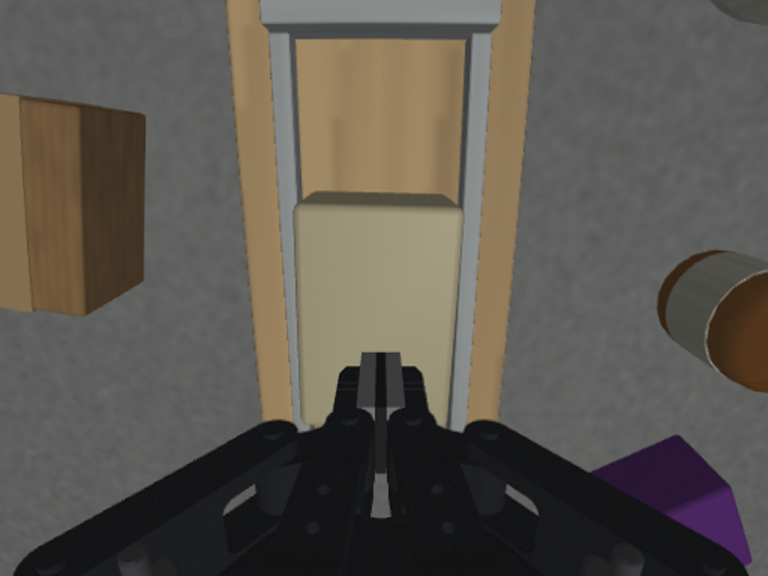

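```bash
python3 - <<'E'
from h import *
f=grab_frame("wrist"); p=np.load('jig.npy');c,s=np.cos(p[2]),np.sin(p[2])
J=lambda w:(c*(w[0]-p[0])+s*(w[1]-p[1]),-s*(w[0]-p[0])+c*(w[1]-p[1]),w[2])
e=sense()["eef_pos"];print("tcp px",proj(f,[e])*1.5, J(e), np.array(f["extrinsics"]).round(2).tolist())
for u,v,z in [(320,425,57),(320,425,12),(375,207,57),(375,192,12),(375,192,57),(380,25,38),(380,352,36),(380,352,57),(380,408,36)]: print(u,v,z,np.round(J(atz(f,u/1.5,v/1.5,z)),1))
S=grab_frame("scene"); save(S,"scene2.png")
E
```

```text
tcp px [[379.36640793 335.56111079]] (np.float64(-119.05653900297958), np.float64(0.81776199431898), np.float64(35.8507525202411)) [[1.0, 0.08, 0.03, 540.27], [0.09, -0.95, -0.31, -79.59], [0.0, 0.31, -0.95, 211.43], [0.0, 0.0, 0.0, 1.0]]
320 425 57 [-149.1   24.6   57. ]
320 425 12 [-180.6   31.4   12. ]
375 207 57 [-61.9   2.5  57. ]
375 192 12 [-61.5   3.   12. ]
375 192 57 [-56.8   2.6  57. ]
380 25 38 [-1.4  1.1 38. ]
380 352 36 [-126.7    0.5   36. ]
380 352 57 [-116.4    0.6   57. ]
380 408 36 [-154.6    0.4   36. ]
```

View pics/scene2.png

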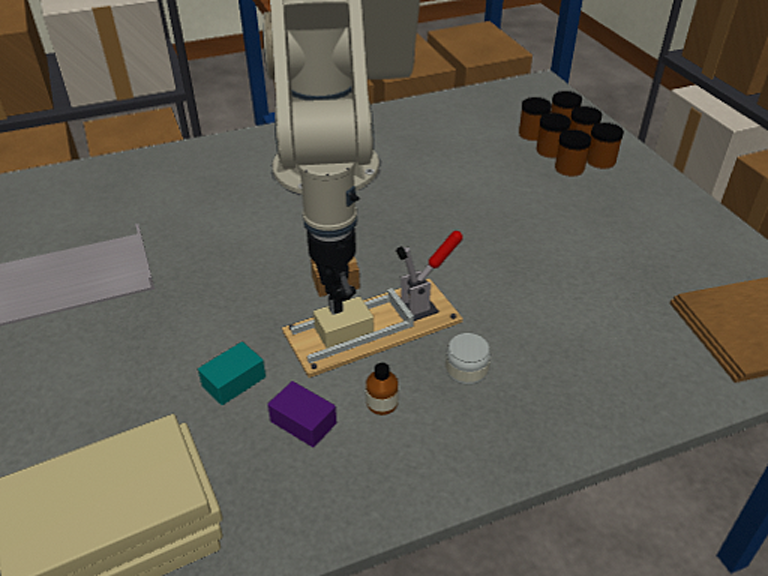

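```bash
python3 - <<'E'
from h import *
f=grab_frame("scene"); e=sense()["eef_pos"]
im=cv2.cvtColor(f["pixels"],cv2.COLOR_RGB2BGR)[130:260,160:320]
im=cv2.resize(im,None,fx=5,fy=4.6,interpolation=cv2.INTER_CUBIC)
for dz in (0,20,40):
    q=proj(f,[e+np.r_[0,0,dz]])[0]; cv2.circle(im,(int((q[0]+.5-160)*5),int((q[1]+.5-130)*4.6)),4,(0,0,255),1)
cv2.imwrite('pics/scenecrop2.png',im)
E
```

```text
(no output)
```

View pics/scenecrop2.png

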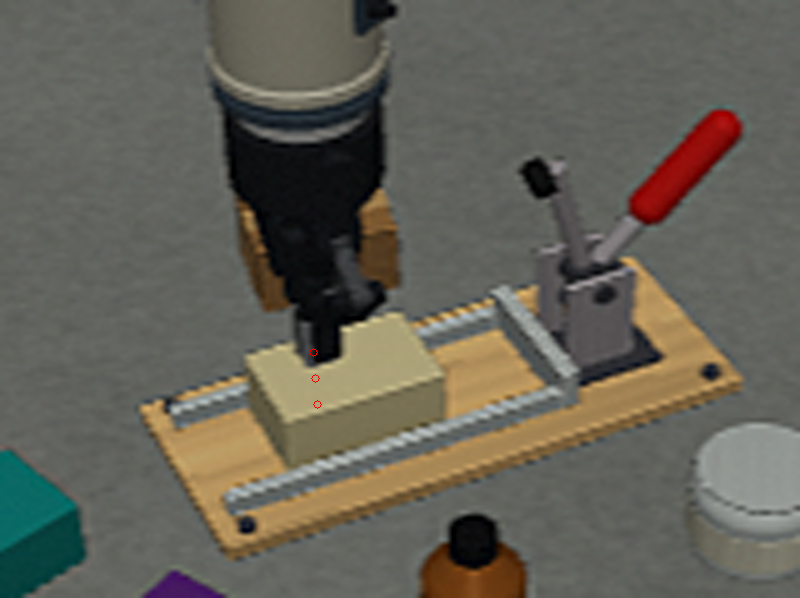

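```bash
python3 -m inch '[{"gripper":0.0,"tx":-0.02,"ty":0.0,"tz":0.0,"spin":0.0},{"gripper":0.0,"tx":-0.03,"ty":0.0,"tz":0.0,"spin":0.0},{"gripper":0.0,"tx":-0.025,"ty":0.0,"tz":0.0,"spin":0.0},{"gripper":0.0,"tx":0.0,"ty":0.0,"tz":0.005,"spin":0.0},{"gripper":0.0,"tx":0.0,"ty":0.0,"tz":0.01,"spin":0.0},{"gripper":0.0,"tx":0.0,"ty":0.0,"tz":0.005,"spin":0.0},{"gripper":0.0,"tx":0.0,"ty":0.0,"tz":0.0,"spin":0.0},{"gripper":0.0,"tx":0.0,"ty":0.0,"tz":0.0,"spin":0.0}]'; python3 - <<'E'
from h import *
f=grab_frame("scene"); e=sense()["eef_pos"]; print(e)
p=np.load('jig.npy');c,s=np.cos(p[2]),np.sin(p[2])
J=lambda w:np.round((c*(w[0]-p[0])+s*(w[1]-p[1]),-s*(w[0]-p[0])+c*(w[1]-p[1]),w[2]),0)
print("bottle cap",J(atz(f,382/1.5,369/1.5,85)),"tin",J(atz(f,468/1.5,345/1.5,55)),"carton",J(atz(f,224,175,45)),"purple",J(atz(f,202,270,45)))
im=cv2.cvtColor(f["pixels"],cv2.COLOR_RGB2BGR)[130:260,160:320]
im=cv2.resize(im,None,fx=5,fy=4.6,interpolation=cv2.INTER_CUBIC)
for dz in (0,20,40):
    q=proj(f,[e+np.r_[0,0,dz]])[0]; cv2.circle(im,(int((q[0]+.5-160)*5),int((q[1]+.5-130)*4.6)),4,(0,0,255),1)
cv2.imwrite('pics/scenecrop3.png',im)
f=grab_frame("side");im=cv2.cvtColor(f["pixels"],cv2.COLOR_RGB2BGR)[190:310,180:340]
im=cv2.resize(im,None,fx=5,fy=5,interpolation=cv2.INTER_CUBIC)
for dz in (0,20,40):
    q=proj(f,[e+np.r_[0,0,dz]])[0]; cv2.circle(im,(int((q[0]+.5-180)*5),int((q[1]+.5-190)*5)),4,(0,0,255),1)
cv2.imwrite('pics/sidecrop3.png',im)
E
```

```text
clock: 5.0
eef_pos: [553.4, -232.3, 15.6]
tcp_rot: [-3.141, -0.0, 1.659]
contact_force: [-0.4, 0.8, 0.4]
opening: 0.002
[ 553.64145855 -232.5013306    15.87154387]
bottle cap [-110. -166.   85.] tin [  53. -157.   55.] carton [-52. 148.  45.] purple [-236. -146.   45.]
```

View pics/scenecrop3.png

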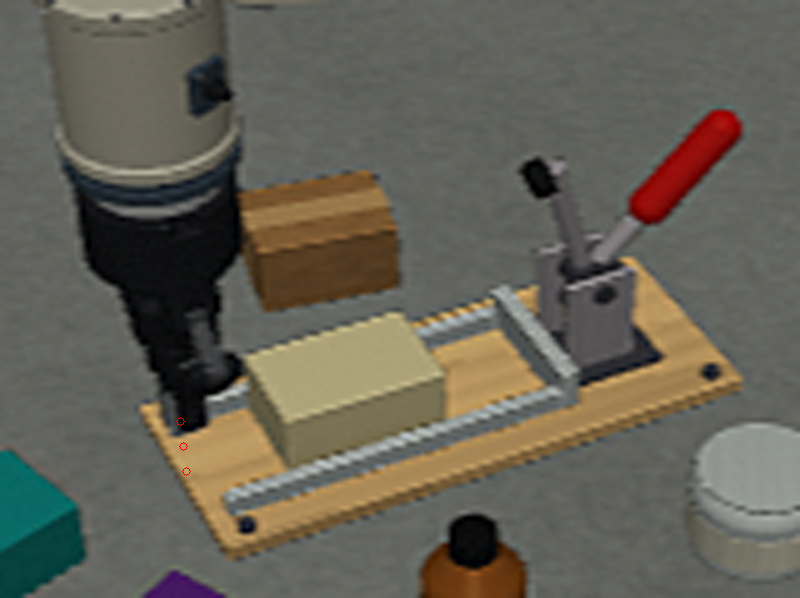

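View pics/sidecrop3.png

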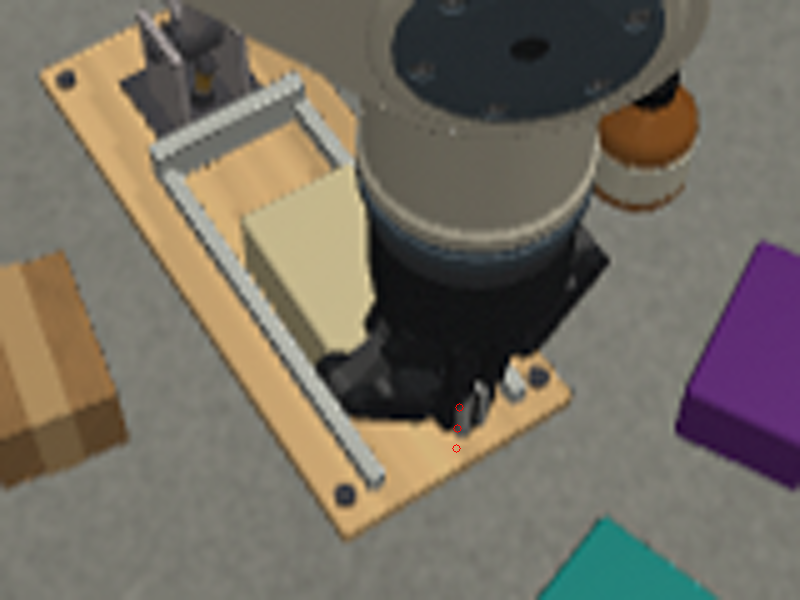

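```bash
python3 -m inch '[{"gripper":0.0,"tx":0.005,"ty":0.0,"tz":0.005,"spin":0.0},{"gripper":0.0,"tx":0.01,"ty":0.0,"tz":0.004,"spin":0.0},{"gripper":0.0,"tx":0.01,"ty":0.0,"tz":0.0,"spin":0.0},{"gripper":0.0,"tx":0.008,"ty":0.0,"tz":0.0,"spin":0.0},{"gripper":0.0,"tx":0.006,"ty":0.0,"tz":0.0,"spin":0.0},{"gripper":0.0,"tx":0.006,"ty":0.0,"tz":0.0,"spin":0.0},{"gripper":0.0,"tx":0.006,"ty":0.0,"tz":0.0,"spin":0.0},{"gripper":0.0,"tx":0.004,"ty":0.0,"tz":0.0,"spin":0.0}]'; python3 - <<'E'
from h import *
f=grab_frame("wrist"); save(f,"wrist4.png"); e=sense()["eef_pos"]; print(e)
p=np.load('jig.npy');c,s=np.cos(p[2]),np.sin(p[2])
J=lambda w:np.round((c*(w[0]-p[0])+s*(w[1]-p[1]),-s*(w[0]-p[0])+c*(w[1]-p[1]),w[2]),0)
print(J(e),sense()["contact_force"])
E
```

```text
clock: 5.9
eef_pos: [548.9, -177.9, 7.0]
tcp_rot: [3.141, 0.0, 1.658]
contact_force: [0.5, -1.7, 0.5]
opening: 0.004
[ 548.72138267 -177.44552152    6.96880375]
[-139.    1.    7.] [-0.22822989  0.29396256  0.13438025]
```

View pics/wrist4.png

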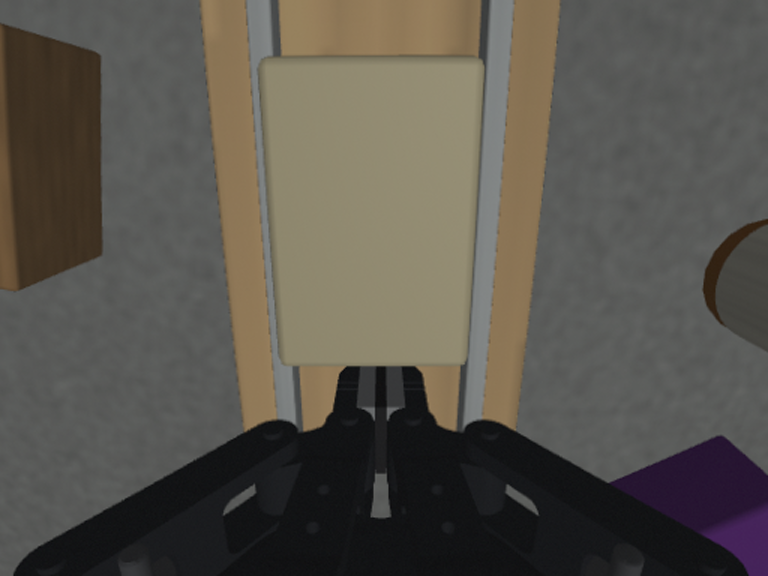

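```bash
python3 - <<'E'
from h import *
f=grab_frame("wrist")
p=np.load('jig.npy');c,s=np.cos(p[2]),np.sin(p[2])
J=lambda w:np.round((c*(w[0]-p[0])+s*(w[1]-p[1]),-s*(w[0]-p[0])+c*(w[1]-p[1]),w[2]),1)
for v in (58,364): print(J(atz(f,372/1.5,v/1.5,57)))
E
```

```text
[-40.5   2.8  57. ]
[-126.9    2.9   57. ]
```

```bash
python3 -m inch '[{"gripper":0.0,"tx":0.006,"ty":0.0,"tz":0.0,"spin":0.0},{"gripper":0.0,"tx":0.006,"ty":0.0,"tz":0.0,"spin":0.0},{"gripper":0.0,"tx":0.006,"ty":0.0,"tz":0.0,"spin":0.0},{"gripper":0.0,"tx":0.006,"ty":0.0,"tz":0.0,"spin":0.0},{"gripper":0.0,"tx":0.005,"ty":0.0,"tz":0.0,"spin":0.0},{"gripper":0.0,"tx":0.004,"ty":0.0,"tz":0.0,"spin":0.0},{"gripper":0.0,"tx":0.002,"ty":0.0,"tz":0.0,"spin":0.0},{"gripper":0.0,"tx":0.001,"ty":0.0,"tz":0.0,"spin":0.0}]';python3 -m inch '[{"gripper":0.0,"tx":0.001,"ty":0.0,"tz":0.0,"spin":0.0},{"gripper":0.0,"tx":0.001,"ty":0.0,"tz":0.0,"spin":0.0},{"gripper":0.0,"tx":0.001,"ty":0.0,"tz":0.0,"spin":0.0},{"gripper":0.0,"tx":0.0,"ty":0.0,"tz":0.0,"spin":0.0},{"gripper":0.0,"tx":0.0,"ty":0.0,"tz":0.0,"spin":0.0},{"gripper":0.0,"tx":0.0,"ty":0.0,"tz":0.0,"spin":0.0},{"gripper":0.0,"tx":0.0,"ty":0.0,"tz":0.0,"spin":0.0},{"gripper":0.0,"tx":0.0,"ty":0.0,"tz":0.0,"spin":0.0}]'
```

```text
clock: 6.8
eef_pos: [545.7, -142.2, 6.9]
tcp_rot: [3.142, 0.0, 1.658]
contact_force: [-0.4, -2.4, 1.0]
opening: -0.0
clock: 7.6
eef_pos: [545.4, -139.7, 6.9]
tcp_rot: [-3.142, 0.0, 1.658]
contact_force: [0.2, -4.8, 1.7]
opening: -0.001
```

```bash
python3 -m inch '[{"gripper":0.0,"tx":0.001,"ty":0.0,"tz":0.0,"spin":0.0},{"gripper":0.0,"tx":0.001,"ty":0.0,"tz":0.0,"spin":0.0},{"gripper":0.0,"tx":0.0,"ty":0.0,"tz":0.0,"spin":0.0},{"gripper":0.0,"tx":0.0,"ty":0.0,"tz":0.0,"spin":0.0},{"gripper":0.0,"tx":0.0,"ty":0.0,"tz":0.0,"spin":0.0},{"gripper":0.0,"tx":0.0,"ty":0.0,"tz":0.0,"spin":0.0},{"gripper":0.0,"tx":0.0,"ty":0.0,"tz":0.0,"spin":0.0},{"gripper":0.0,"tx":0.0,"ty":0.0,"tz":0.0,"spin":0.0}]'; python3 - <<'E'
from h import *
f=grab_frame("wrist");save(f,"wrist5.png"); print(sense()["contact_force"])
E
```

```text
clock: 8.4
eef_pos: [545.5, -139.6, 7.2]
tcp_rot: [3.141, 0.003, 1.659]
contact_force: [-2.3, -16.6, 1.8]
opening: 0.002
[ -1.94831518 -16.44425022   2.69208419]
```

View pics/wrist5.png

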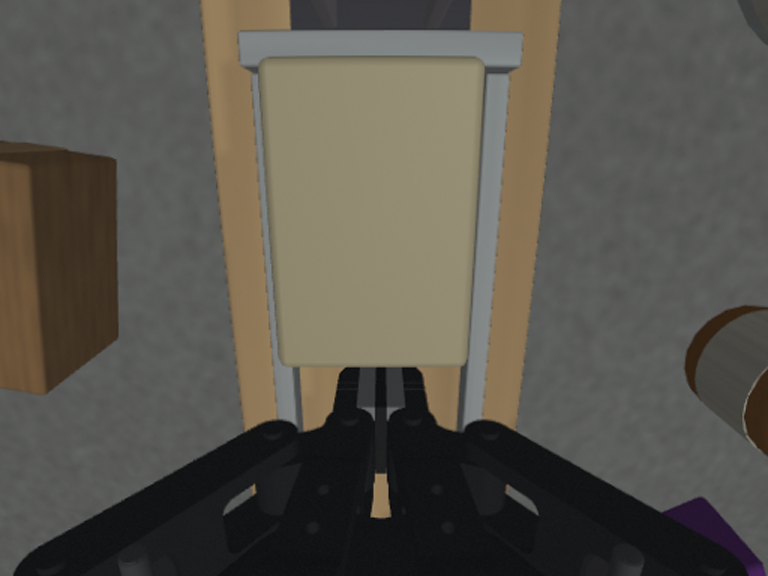

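```bash
python3 -m inch '[{"gripper":0.0,"tx":-0.01,"ty":0.0,"tz":0.0,"spin":0.0},{"gripper":0.0,"tx":-0.02,"ty":0.0,"tz":0.0,"spin":0.0},{"gripper":0.0,"tx":-0.01,"ty":0.0,"tz":-0.02,"spin":0.0},{"gripper":0.0,"tx":0.0,"ty":0.0,"tz":-0.04,"spin":0.0},{"gripper":0.0,"tx":0.0,"ty":0.0,"tz":-0.04,"spin":0.0},{"gripper":0.0,"tx":0.0,"ty":0.0,"tz":-0.04,"spin":0.0},{"gripper":0.0,"tx":0.0,"ty":0.0,"tz":-0.04,"spin":0.0},{"gripper":0.0,"tx":0.0,"ty":0.0,"tz":-0.02,"spin":0.0}]'; python3 - <<'E'
from h import *
f=grab_frame("wrist");save(f,"wrist6.png"); f=grab_frame("scene");save(f,"scene6.png");s=sense();print(s["contact_force"],s["eef_pos"])
E
```

```text
clock: 9.25
eef_pos: [549.9, -177.2, 210.4]
tcp_rot: [3.138, 0.0, 1.658]
contact_force: [-0.6, 1.9, -0.0]
opening: 0.001
[-0.23609836  0.110437   -0.36145335] [ 550.49634291 -177.40383209  210.14558428]
```

View pics/wrist6.png

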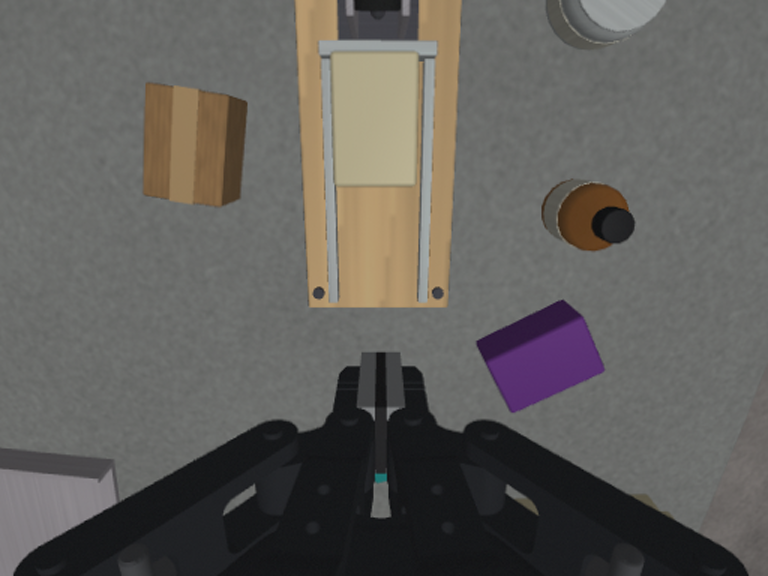

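View pics/scene6.png

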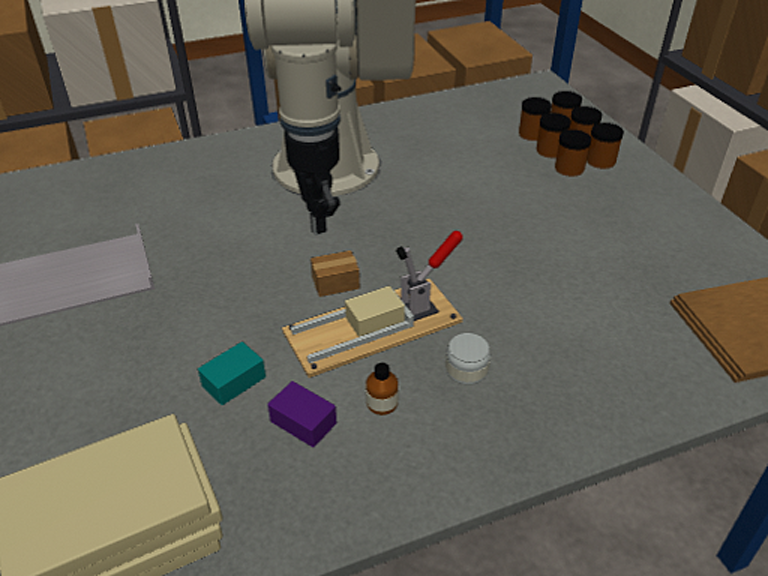

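```bash
python3 -m inch '[{"gripper":0.0,"tx":0.03,"ty":0.0,"tz":0.0,"spin":0.0},{"gripper":0.0,"tx":0.045,"ty":0.0,"tz":0.0,"spin":0.0},{"gripper":0.0,"tx":0.05,"ty":0.0,"tz":0.0,"spin":0.0},{"gripper":0.0,"tx":0.05,"ty":0.0,"tz":0.0,"spin":0.0},{"gripper":0.0,"tx":0.05,"ty":0.0,"tz":0.0,"spin":0.0},{"gripper":0.0,"tx":0.05,"ty":0.0,"tz":0.0,"spin":0.0},{"gripper":0.0,"tx":0.045,"ty":0.0,"tz":0.0,"spin":0.0},{"gripper":0.0,"tx":0.025,"ty":0.0,"tz":0.0,"spin":0.0}]'; python3 - <<'E'
from h import *
e=sense()["eef_pos"];p=np.load('jig.npy');c,s=np.cos(p[2]),np.sin(p[2])
J=lambda w:np.round((c*(w[0]-p[0])+s*(w[1]-p[1]),-s*(w[0]-p[0])+c*(w[1]-p[1]),w[2]),1)
print(J(e))
E
```

```text
clock: 10.15
eef_pos: [516.9, 169.6, 205.3]
tcp_rot: [-3.139, -0.001, 1.66]
contact_force: [0.3, -1.2, -0.4]
opening: -0.001
[209.5   3.7 205.3]
```

```bash
python3 -m inch '[{"gripper":0.0,"tx":0.0,"ty":0.003,"tz":0.02,"spin":0.0},{"gripper":0.0,"tx":0.0,"ty":0.0,"tz":0.03,"spin":0.0},{"gripper":0.0,"tx":0.0,"ty":0.0,"tz":0.03,"spin":0.0},{"gripper":0.0,"tx":-0.01,"ty":0.0,"tz":0.02,"spin":0.0},{"gripper":0.0,"tx":-0.015,"ty":0.0,"tz":0.003,"spin":0.0},{"gripper":0.0,"tx":-0.01,"ty":0.0,"tz":0.0,"spin":0.0},{"gripper":0.0,"tx":0.0,"ty":0.0,"tz":0.0,"spin":0.0},{"gripper":0.0,"tx":0.0,"ty":0.0,"tz":0.0,"spin":0.0}]'; python3 - <<'E'
from h import *
e=sense()["eef_pos"];p=np.load('jig.npy');c,s=np.cos(p[2]),np.sin(p[2])
J=lambda w:np.round((c*(w[0]-p[0])+s*(w[1]-p[1]),-s*(w[0]-p[0])+c*(w[1]-p[1]),w[2]),1)
print(J(e))
f=grab_frame("scene"); 
im=cv2.cvtColor(f["pixels"],cv2.COLOR_RGB2BGR)[90:220,200:360]
im=cv2.resize(im,None,fx=5,fy=4.6,interpolation=cv2.INTER_CUBIC)
for dz in (0,20,40):
    q=proj(f,[e+np.r_[0,0,dz]])[0]; cv2.circle(im,(int((q[0]+.5-200)*5),int((q[1]+.5-90)*4.6)),4,(0,0,255),1)
cv2.imwrite('pics/scenecrop7.png',im)
f=grab_frame("side"); im=cv2.cvtColor(f["pixels"],cv2.COLOR_RGB2BGR)[80:200,130:290]
im=cv2.resize(im,None,fx=5,fy=5,interpolation=cv2.INTER_CUBIC)
cv2.imwrite('pics/sidecrop7.png',im)
E
```

```text
clock: 10.95
eef_pos: [525.5, 131.6, 105.0]
tcp_rot: [3.14, -0.001, 1.657]
contact_force: [-0.3, 1.0, 0.2]
opening: -0.004
[170.9  -1.7 105. ]
```

View pics/scenecrop7.png

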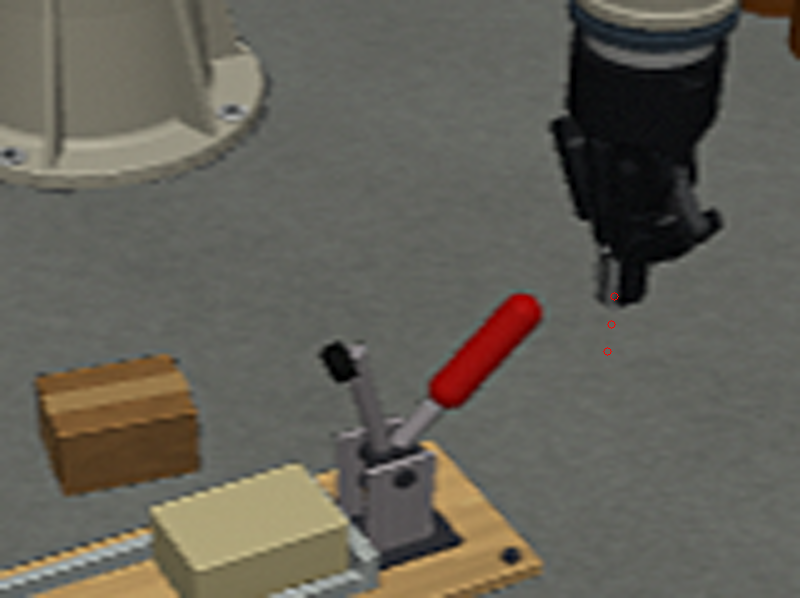

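View pics/sidecrop7.png

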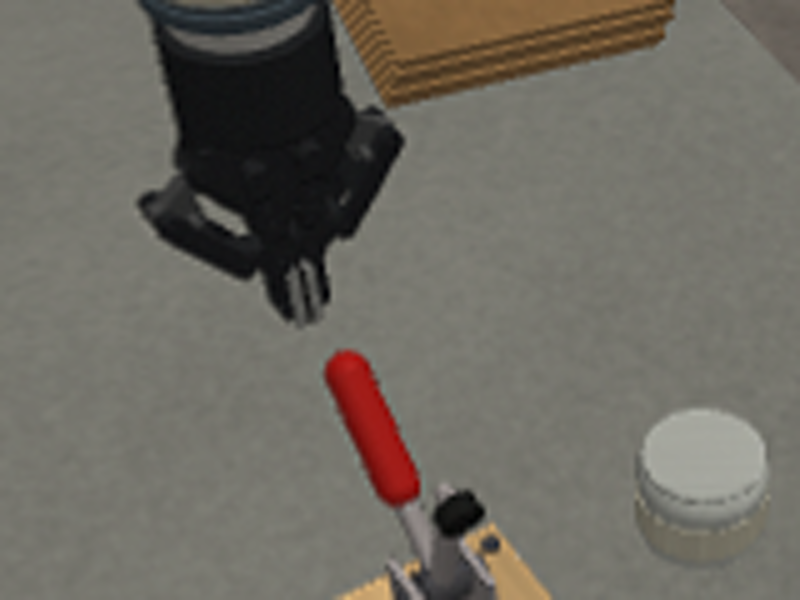

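```bash
python3 -m inch '[{"gripper":0.0,"tx":-0.01,"ty":0.0,"tz":0.008,"spin":0.0},{"gripper":0.0,"tx":-0.015,"ty":0.0,"tz":0.0,"spin":0.0},{"gripper":0.0,"tx":-0.01,"ty":0.0,"tz":0.0,"spin":0.0},{"gripper":0.0,"tx":-0.01,"ty":0.0,"tz":0.0,"spin":0.0},{"gripper":0.0,"tx":-0.01,"ty":0.0,"tz":0.0,"spin":0.0},{"gripper":0.0,"tx":-0.005,"ty":0.0,"tz":0.0,"spin":0.0},{"gripper":0.0,"tx":0.0,"ty":0.0,"tz":0.0,"spin":0.0},{"gripper":0.0,"tx":0.0,"ty":0.0,"tz":0.0,"spin":0.0}]'; python3 - <<'E'
from h import *
e=sense()["eef_pos"];p=np.load('jig.npy');c,s=np.cos(p[2]),np.sin(p[2])
J=lambda w:np.round((c*(w[0]-p[0])+s*(w[1]-p[1]),-s*(w[0]-p[0])+c*(w[1]-p[1]),w[2]),1)
print(J(e),sense()["contact_force"])
f=grab_frame("scene"); 
im=cv2.cvtColor(f["pixels"],cv2.COLOR_RGB2BGR)[90:220,200:360]
im=cv2.resize(im,None,fx=5,fy=4.6,interpolation=cv2.INTER_CUBIC)
cv2.imwrite('pics/scenecrop8.png',im)
f=grab_frame("side"); im=cv2.cvtColor(f["pixels"],cv2.COLOR_RGB2BGR)[80:200,130:290]
im=cv2.resize(im,None,fx=5,fy=5,interpolation=cv2.INTER_CUBIC)
cv2.imwrite('pics/sidecrop8.png',im)
E
```

```text
clock: 11.85
eef_pos: [530.3, 72.0, 96.2]
tcp_rot: [3.141, -0.001, 1.657]
contact_force: [0.7, 5.2, 1.7]
opening: 0.0
[111.1  -1.6  96.2] [0.73384602 5.21598832 1.68435477]
```

View pics/scenecrop8.png

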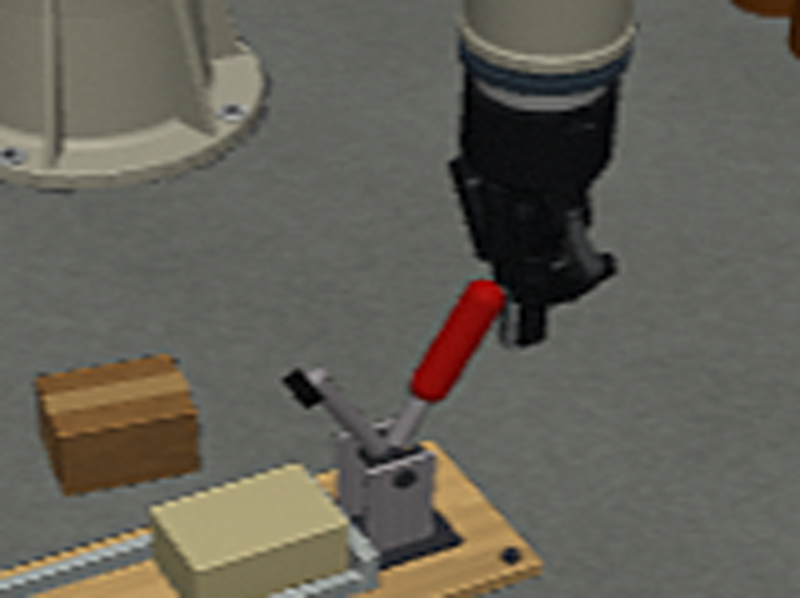

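View pics/sidecrop8.png

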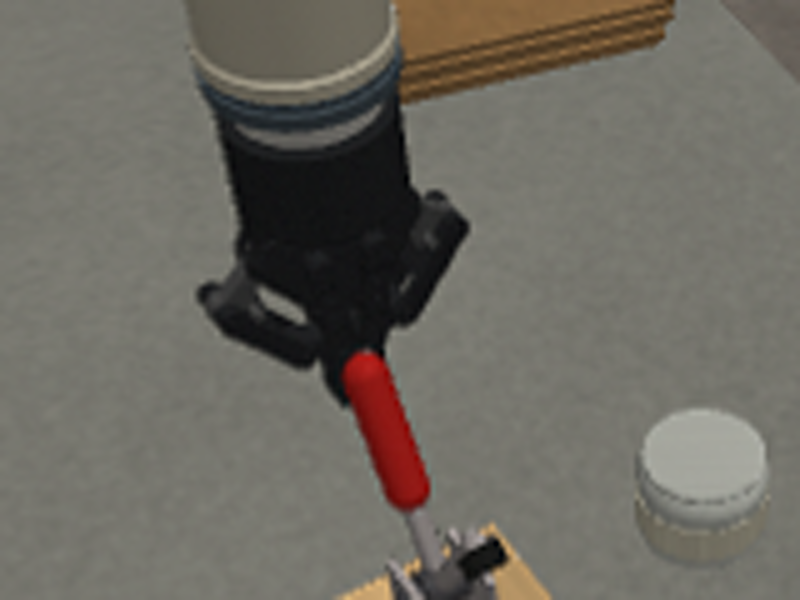

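```bash
python3 -m inch '[{"gripper":0.0,"tx":-0.008,"ty":0.0,"tz":-0.005,"spin":0.0},{"gripper":0.0,"tx":-0.008,"ty":0.0,"tz":-0.005,"spin":0.0},{"gripper":0.0,"tx":-0.008,"ty":0.0,"tz":-0.005,"spin":0.0},{"gripper":0.0,"tx":-0.008,"ty":0.0,"tz":0.0,"spin":0.0},{"gripper":0.0,"tx":-0.008,"ty":0.0,"tz":0.0,"spin":0.0},{"gripper":0.0,"tx":-0.008,"ty":0.0,"tz":0.0,"spin":0.0},{"gripper":0.0,"tx":-0.006,"ty":0.0,"tz":0.0,"spin":0.0},{"gripper":0.0,"tx":0.0,"ty":0.0,"tz":0.0,"spin":0.0}]'; python3 - <<'E'
from h import *
e=sense()["eef_pos"];p=np.load('jig.npy');c,s=np.cos(p[2]),np.sin(p[2])
J=lambda w:np.round((c*(w[0]-p[0])+s*(w[1]-p[1]),-s*(w[0]-p[0])+c*(w[1]-p[1]),w[2]),1)
print(J(e),sense()["contact_force"])
f=grab_frame("scene"); 
im=cv2.cvtColor(f["pixels"],cv2.COLOR_RGB2BGR)[100:230,190:350]
im=cv2.resize(im,None,fx=5,fy=4.6,interpolation=cv2.INTER_CUBIC)
cv2.imwrite('pics/scenecrop9.png',im)
E
```

```text
clock: 12.75
eef_pos: [534.6, 17.2, 110.7]
tcp_rot: [-3.141, 0.0, 1.657]
contact_force: [0.1, 0.3, -0.8]
opening: -0.0
[ 56.2  -1.3 110.7] [ 0.10098228  0.34303065 -0.80640335]
```

View pics/scenecrop9.png

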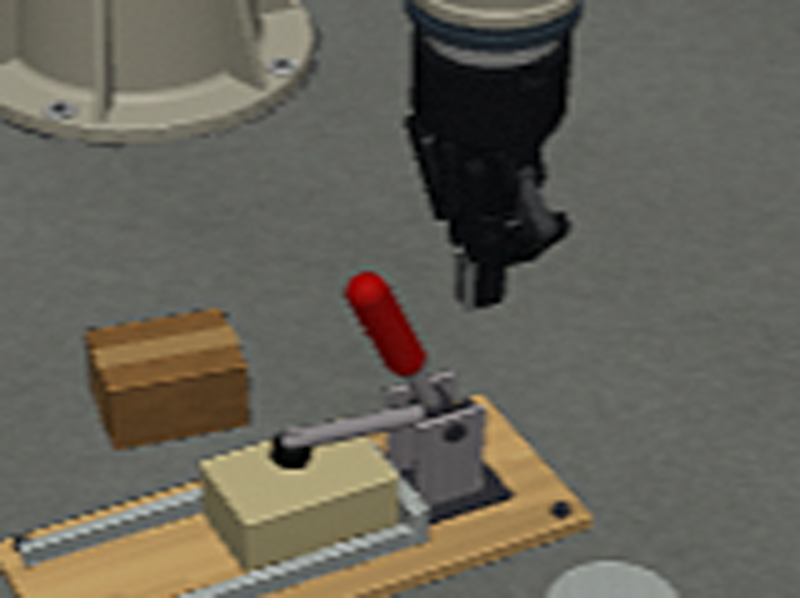

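Snapped shut with the pad on the block. I'll back off clear and check.

```bash
python3 -m inch '[{"gripper":0.0,"tx":0.02,"ty":0.0,"tz":0.0,"spin":0.0},{"gripper":0.0,"tx":0.03,"ty":0.0,"tz":0.0,"spin":0.0},{"gripper":0.0,"tx":0.03,"ty":0.0,"tz":-0.02,"spin":0.0},{"gripper":0.0,"tx":0.02,"ty":0.0,"tz":-0.03,"spin":0.0},{"gripper":0.0,"tx":0.0,"ty":0.0,"tz":-0.03,"spin":0.0},{"gripper":0.0,"tx":0.0,"ty":0.0,"tz":-0.02,"spin":0.0},{"gripper":0.0,"tx":0.0,"ty":0.0,"tz":0.0,"spin":0.0},{"gripper":0.0,"tx":0.0,"ty":0.0,"tz":0.0,"spin":0.0}]'; python3 - <<'E'
from h import *
p=np.load('jig.npy');a=p[2]
f=grab_frame("side"); save(f,"side10.png")
g=grab_frame("scene")
def T(P): 
    P=np.array(P,float);c,s=np.cos(a),np.sin(a);return np.c_[p[0]+c*P[:,0]-s*P[:,1],p[1]+s*P[:,0]+c*P[:,1],P[:,2]]
im=cv2.resize(cv2.cvtColor(f["pixels"],cv2.COLOR_RGB2BGR)[140:300,150:310],None,fx=3.7,fy=3.7,interpolation=cv2.INTER_CUBIC)
q=proj(f,T([(-90,-30,57),(-90,30,57),(0,30,57),(0,-30,57)]))
cv2.polylines(im,[np.round((q+.5-[150,140])*3.7).astype(int)],True,(255,0,0),1)
for t in (1.24,1.31):
    l=np.pi/4-t;h=proj(f,T([(35+110*np.sin(l),0,70+110*np.cos(l))]))[0];cv2.circle(im,tuple(np.round((h+.5-[150,140])*3.7).astype(int)),4,(0,255,0),1)
cv2.imwrite('pics/side10c.png',im); print(sense()["contact_force"])
E
```

```text
clock: 13.6
eef_pos: [525.8, 118.0, 210.7]
tcp_rot: [3.141, -0.0, 1.658]
contact_force: [-0.9, -0.6, 0.3]
opening: -0.001
[-0.04477827 -0.54352765 -0.20718053]
```

View pics/side10c.png

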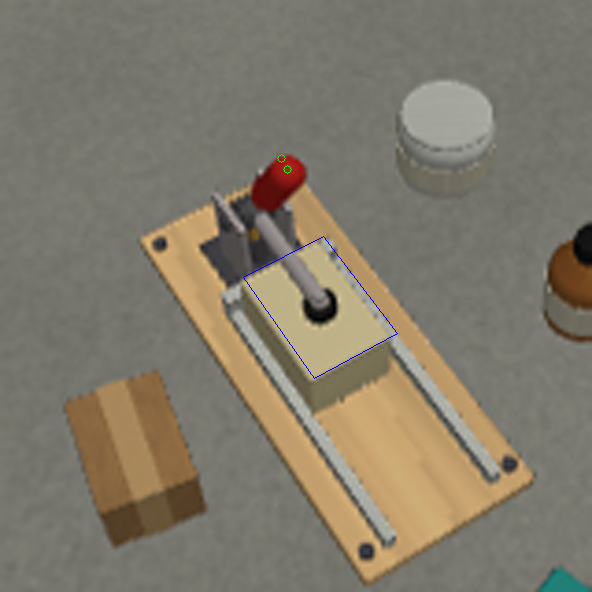

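View pics/side10.png

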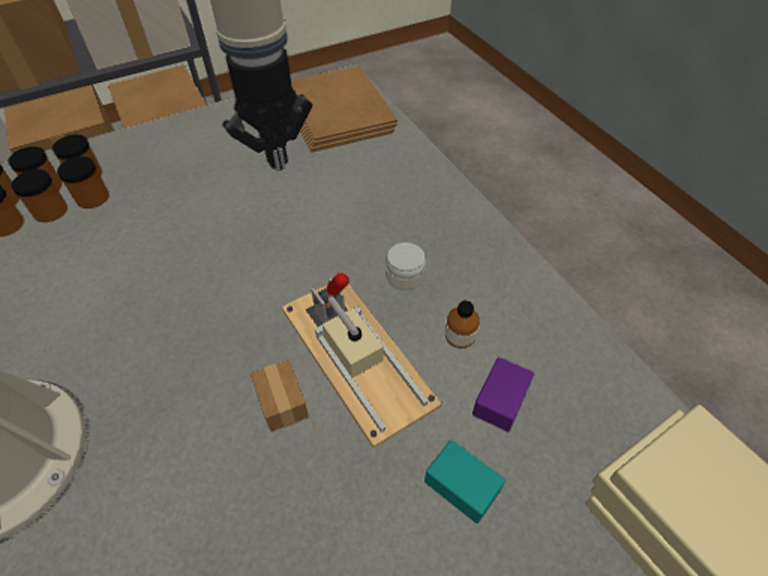

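```bash
python3 -c "
from rig import sign_off
print(sign_off())"
```

```text
the job is handed in; nothing more can be done
None
```

I slid the cream wax block home against the stop with the closed fingertips and pushed the red handle past dead centre. The clamp then snapped shut on the block. I handed the job in at about 13.7 s, and `sign_off` gave no verdict.

- **Block:** the push force rose to about 16 N with no further movement. The wrist picture showed the block's front face on the stop. In the last side picture the block lay on the outline I had computed for the home position, within a few mm.
- **Clamp:** the handle sits about where a joint angle of 1.31 rad would put it, and the pad is down on the block. I could only see this; I could not measure the pad's force.
- **Surroundings:** the tin, bottle and carton are at the same pixels as in the first pictures. The robot stands clear, with contact force at noise level.

**Fingertip height disagreed:** the shut fingertips showed 25–38 mm higher in the pictures than the reported tool position. Because of that, my first push passed above the block without touching it. I then went by the pictures, lowered the tool about 30 mm and repeated the push.

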